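# Close up the centring telescope and stand it in its storage cup

## Task

The microscope's centring telescope was left standing on its eyecup with its draw tubes pulled out. Push the draw tubes fully home, the thin eye tube first, and put the telescope away upright with its steel barrel fully down in the cup that it fits, eyecup on top. Do not let it topple or drop, do not force it against the cup, and leave the other things where they are.

Things in the scene. Friction and masses are not known exactly. Their poses are not given: they have to be found in the camera images.
- telescope: Telescope body with barrel (rigid piece). Origin: centre of the barrel's end face; z axis along the telescope and out of the barrel (up at the start, down at the end). Steel barrel: 30 mm diameter, 45 mm long (z = -45 to 0), 0.7 mm end chamfer. Whole telescope about 215 g (varies), 134 mm long when closed, 160 to 185 mm at the start; draw tubes and eyecup are on the far side of the body.
- body_middle (a point): Middle of the black octagonal body (on the telescope's axis, 77 mm from the barrel's end; axes as the telescope's), the part to grip: 42 mm across flats, 64 mm long, 17 mm wide flats facing +x, +y, -x, -y and the four directions between. It is the thickest part: laid down, the telescope lies on a flat without rolling, its axis 21 mm above the worktop.
- eyecup_face (a point): Centre of the flat face of the black rubber eyecup (40 mm diameter, 15 mm thick), on which the telescope stands at the start. z axis as the telescope's. The eyecup is fixed to the thin eye tube (23 mm diameter), which slides straight into the middle tube. With both draw tubes home this point is 134 mm from the telescope's origin.
- middle_ring (a point): Centre of the eyecup-side face of the aluminium ring (36 mm diameter, 10 mm thick) at the end of the middle draw tube (30 mm), which slides into the octagonal body. From here to eyecup_face: 15 mm with the thin eye tube home, 25 to 38 mm at the start. From here to the telescope's origin: 119 mm with the middle tube home, 135 to 146 mm at the start.
- eye_tube: The thin eye tube with the eyecup (origin as eyecup_face). The draw tubes slide with friction against hard stops: the thin eye tube moves under about 5 N, the middle tube under about 9 N, so a push from end to end closes the thin one first. Neither springs back or slides under its own weight.
- wide_cup_rim (a point): Centre of the mouth of the wider storage cup, z up, 60 mm above the worktop. Turned aluminium, 44 mm outside, round bore 32 mm across and 50 mm deep, no chamfer. The barrel fits it with 1 mm all round; fully down, the end of the octagonal body rests on the rim and the barrel's end is 45 mm below it.
- wide_cup: The wider storage cup; origin: centre of its underside, 60 mm below wide_cup_rim. Fixed to the worktop on a dark round foot of 72 mm diameter and 10 mm height. The worktop between the cups and the robot, where the telescope stands at the start, is clear: room to lay the telescope down. The microscope is to the left of it, the monitor behind the cups, a computer tower far to the right.
- narrow_cup_rim (a point): Centre of the mouth of the narrower storage cup: same height and foot, 37 mm outside, bore 25 mm, fixed. The spare eyepiece stands in it. The two cups change places from start to start.
- eyepiece: Spare eyepiece standing in the narrow cup: 61 mm long, black head of 34 mm diameter, its top 31 mm above the rim. Origin: centre of its lower end. Leave it alone.
- lens_cap: Black round lens cap, 61 mm diameter, 11 mm high, lying on the worktop. Origin: centre of its underside. Leave it alone.
- oil_bottle: Small brown bottle with a black cap, 32 mm diameter, 67 mm high, standing on the worktop. Origin: centre of its underside. Leave it alone.
- marker: Black felt marker, 11 mm thick, 140 mm long (along its y axis), lying on the worktop. Origin: centre of its underside. Leave it alone.

How it is judged:
On the way, in this order (a step that is already met when the one before it is completed fails the run):
1. the thin eye tube is pushed home in the middle tube (distance between eyecup_face and middle_ring below 0.017 m), for 0.05 s.
2. both draw tubes are home (distance between eyecup_face and middle_ring below 0.017 m and distance between middle_ring and telescope below 0.121 m), for 0.1 s.
At the end, for the whole second after the job is handed in: Both draw tubes are home (each within 2 mm), the telescope stands upright and at rest in the wide cup, barrel down with its end at least 42.5 mm below the rim (45 mm when fully down) and within 3 mm of the cup's axis, its eyecup over the cup within 7 mm (all of step 2 and z of telescope in the frame of wide_cup_rim below -0.0425 m and horizontal distance between telescope and wide_cup_rim below 0.003 m and horizontal distance between eyecup_face and wide_cup_rim below 0.007 m and linear speed of telescope below 0.01 m/s); the robot touches nothing.
It fails at once if the telescope is dropped or topples (its barrel end moves faster than 1.3 m/s) (linear speed of telescope above 1.3 m/s).
It fails at once if the telescope is forced against the wide cup with over 45 N (contact force between telescope and wide_cup above 45 N).
It fails at once if the eyepiece, lens cap, bottle or marker is moved by over 20 mm (distance of any of eyepiece, lens_cap, oil_bottle, marker from where it was at the start of the episode above 0.02 m).
It also fails if it takes over 72 s, if anything falls off the work surface, if the arm or the gripper's body presses on something with over 40 N, if the wrist force passes 120 N, or if a joint passes its speed limit or range.

## Robot

A 7-joint arm with a two-finger parallel gripper is mounted at the origin on a cart in front of the work surface, level with it; the furniture and walls round the work are solid. World frame = base frame: x ahead of the robot, y to its left, z up, the work surface at z = 0. Lengths are in m, angles in rad, forces in N, time in s.
With the tool pointing down it reaches from about 0.4 to 0.75 m from the base axis. Payload 19.5 kg.
Tool frame: the origin (TCP) lies on the centre line of the jaws, within the pads' length; the fingertips stand 11 mm ahead of it and the grasp point (between the pads) lies 8 mm behind it; z points along the fingers, y is the line along which they close (so a half turn about z gives the same grasp; the last joint's range is limited). The gripper opens to 85 mm and grips with 20 to 120 N. Pads are 22 mm wide; open, the fingers measure 114 mm over their backs; the gripper's body (76 mm by 85 mm) begins 54 mm behind the grasp point. The pads swing forward as they close: fully open they stand 13 mm farther back than shut.
Start: joints at [1.188, 0.707, -0.028, 1.485, 0.022, 0.951, -0.075], TCP at [0.192, -0.542, 0.242] pointing down, gripper open.
Joint ranges: [-2.71, 2.71], [-0.32, 2.16], [-1.57, 1.52], [0, 2.45], [-1.46, 4.6], [0, 2.02], [-2.83, 2.83]. Speed limits (rad/s): [1.89, 1.89, 2.57, 2.57, 3.01, 3.01, 3.01].

## Interface

Orientations are given as a rotation vector (axis times angle).
In Python, from cell import robot, imaging, job, telemetry gives the robot as it stands (robot), with the cameras (imaging), the job (job) and the readings (telemetry).
- The arm moves only by the shell command python3 inch.py 'ROWS'. ROWS is 1 to 10 rows, parted by a bar, with the numbers parted by spaces; each row has 7 numbers: the opening from 0.0 (shut) to 1.0 (fully open), then dx, dy, dz in fractions of the full range, 1 being 0.5 m, then a rotation vector rx, ry, rz in parts of the range, where 1.0 means pi rad; each row shifts and turns the commanded pose from where the row before left it, along the tool's axes as they then stand; what a row does not reach is not made up. A row lasts 1/8 s, in which the tool goes at most 0.0625 m and 0.188 rad, less where a joint would pass 70% of its speed; a pose out of reach is approached as far as the arm can. The fingers move at their own pace and stop on an object; the grip force is fixed at half the most. Time passes only in rows, so rows that do not move let the fingers close. It prints the time, the measured TCP pose, the force, the opening and the grip force at its end. Input that does not fit is refused with a message, and nothing moves.
- telemetry.sense(): the state, without advancing time (a new reading comes with each control period).
- imaging.camera(name): name is "scene" or "top"; returns a dict with "image" (400x640x3 uint8, blue, green, red), "K" (3x3 intrinsics, pixels), "origin" and "orientation" of the camera in the world. Camera axes: x right, y down, z forward; pixel columns grow to the right and rows downward; lengths in m; the calibration is good to about 2 mm. A picture is of the moment at which its call begins. There is no depth.
- job.finish_job(): hands the job in; it is judged then, once.
The state is a dict: "clock": time; "q": joint angles; "qd": joint speeds; "effort": joint torques, N m; "tcp_pos": TCP position; "ee_rot": TCP orientation; "contact_force": force on the tool from outside, world axes, zero at the start; "torque": the same for the moment, N m; "opening": opening from 0.0 (shut) to 1.0 (fully open); "grasp_force": force on a finger pad.
Only numpy, scipy, OpenCV 4.12 (cv2) and the standard library are available. Lean on these libraries where they do the work, as an engineer would, in place of code of your own. Each camera call takes 0.05 s, during which the arm holds its last target. There are 200 camera calls.

## Working session

There is one attempt and no reset: what is moved stays moved. The work goes in short steps, Python scripts to look and compute and a shell command to move; the robot and the scene stay as the last step left them, time stands still between calls to the robot, and variables do not carry over. Pictures are saved under pics/ and viewed, at most 10 in all, crops included, and the job is handed in when it is done.

```bash
ls; mkdir -p pics; python3 - <<'E'
from cell import robot, imaging, job, telemetry
import cv2,numpy as np
for n in("scene","top"):
    c=imaging.camera(n); cv2.imwrite(f"pics/{n}0.png",c["image"]); print(n,c["K"],c["origin"],c["orientation"])
s=telemetry.sense(); print(s["clock"],s["tcp_pos"],s["ee_rot"],s["opening"])
E
```

```text
cell.py
inch.py
pics
scene [[440.88980294   0.         317.35294245]
 [  0.         440.88980294 198.92151955]
 [  0.           0.           1.        ]] [0.2258779  0.25900837 0.58487662] [-0.62478484  2.52548001 -1.27973219]
top [[491.8668125    0.         319.50592373]
 [  0.         491.8668125  204.51929405]
 [  0.           0.           1.        ]] [ 0.38704829 -0.33733314  0.95116854] [-1.99097141  2.23422238 -0.24386828]
0.1 [ 0.19212235 -0.54171643  0.24189435] [-3.09516940e+00 -5.32657451e-01  2.90851545e-04] 1.0008253676589787
```

View pics/scene0.png

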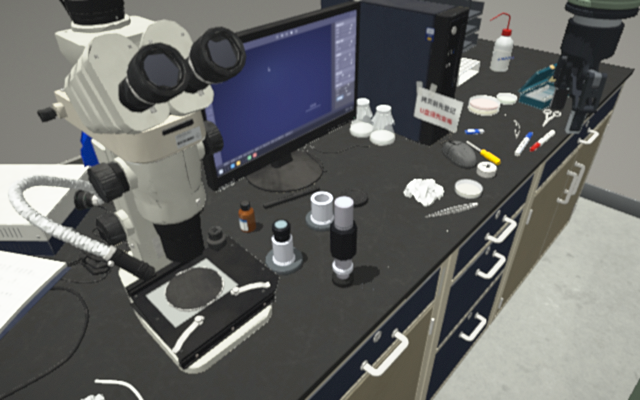

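View pics/top0.png

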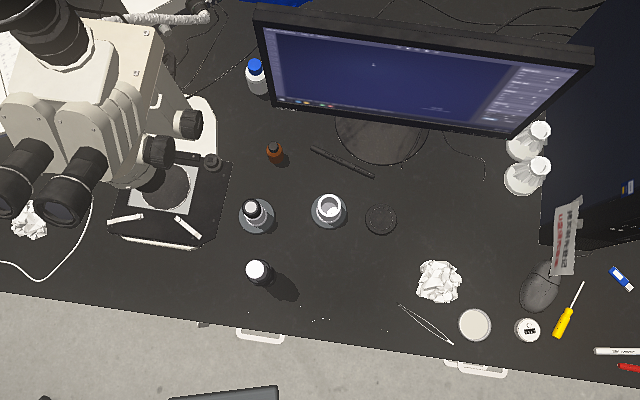

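The scene view shows the telescope standing at (343,240), barrel end at about (344,202), and the empty wide cup's rim at (321,200). In the top view the barrel end is at (257,269), the wide cup at (328,207), and the narrow cup with the eyepiece at (253,210). I'll enlarge those parts to measure them.

```bash
cat > h.py <<'E'
import numpy as np,cv2
from scipy.spatial.transform import Rotation as R
from cell import robot, imaging, job, telemetry
def cam(n):
    return imaging.camera(n)
def plane(c,uv,z):
    d=R.from_rotvec(c["orientation"]).as_matrix()@np.linalg.inv(c["K"])@np.array([*uv,1.])
    o=np.array(c["origin"]); return o+d*(z-o[2])/d[2]
def proj(c,P):
    p=c["K"]@(R.from_rotvec(c["orientation"]).as_matrix().T@(np.atleast_2d(P)-c["origin"]).T); return (p[:2]/p[2]).T
def circ(c,x,y,z,r):
    a=np.linspace(0,2*np.pi,60); return proj(c,np.c_[x+r*np.cos(a),y+r*np.sin(a),0*a+z])
def crop(c,u,v,w,h,k):
    return cv2.resize(c["image"][v:v+h,u:u+w],None,fx=k,fy=k,interpolation=cv2.INTER_CUBIC)
E
python3 - <<'E'
from h import *
s=cam("scene");t=cam("top")
a=crop(s,300,180,70,120,5);b=crop(t,225,180,130,120,3)
b=cv2.copyMakeBorder(b,0,a.shape[0]-b.shape[0],0,0,cv2.BORDER_CONSTANT)
cv2.imwrite("pics/c1.png",np.hstack([a,b]))
print(plane(t,(328,207),.06),plane(s,(321,200),.06),plane(t,(257,268),.172),plane(s,(344,202),.172),plane(s,(342,279),0))
E
```

```text
[ 0.57239784 -0.37829886  0.06      ] [ 0.57208504 -0.37252029  0.06      ] [ 0.46432337 -0.2502986   0.172     ] [ 0.46328448 -0.2493569   0.172     ] [ 0.46403427 -0.24812966  0.        ]
```

View pics/c1.png

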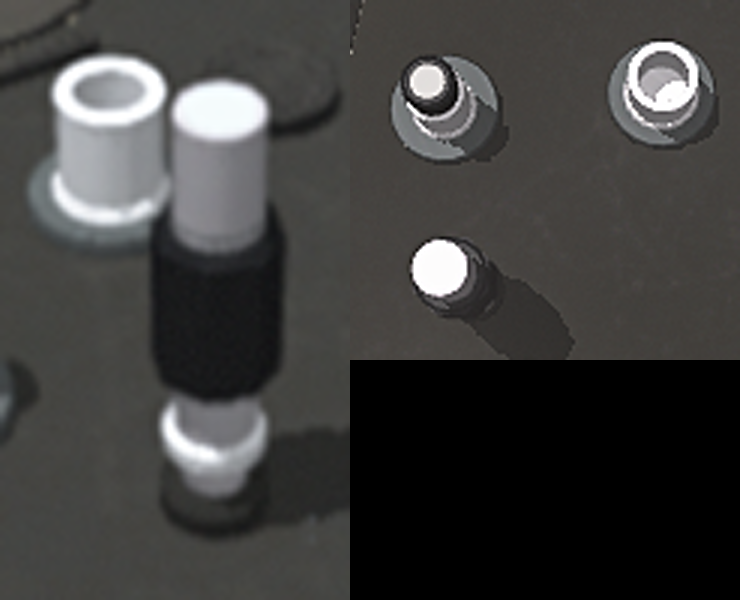

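The crops show the barrel's end face centred at scene (344,201.6) and top (255,269.3). The wide cup's rim is at scene (322,198) and top (329.3,205.3). Next I'll triangulate both and check them by their heights.

```bash
cat >> h.py <<'E'
def tri(obs):
    from scipy.optimize import least_squares
    f=lambda P:np.concatenate([(proj(c,P)[0]-uv) for c,uv in obs])
    r=least_squares(f,[.5,-.3,.1]); return r.x,np.round(r.fun,1)
E
python3 - <<'E'
from h import *
s=cam("scene");t=cam("top")
def blob(c,u,v,w,h,th,k=0):
    g=cv2.cvtColor(c["image"],6)[v:v+h,u:u+w]; m=(g>th).astype('uint8')
    cs,_=cv2.findContours(m,0,1); q=max(cs,key=cv2.contourArea); e=cv2.fitEllipse(q); return np.array(e[0])+[u,v],e[1],cv2.contourArea(q)
print("top barrel",blob(t,235,250,50,40,200))
print("scene barrel face",[blob(s,325,185,40,60,th) for th in(215,235)])
tb=blob(t,235,250,50,40,200)[0]
print(tri([(s,(344,201.6)),(t,tb)]), tri([(s,(322,198)),(t,(329.3,205.3))]))
# overlay
S=s["image"].copy();T=t["image"].copy()
B,_=tri([(s,(344,201.6)),(t,tb)]); C,_=tri([(s,(322,198)),(t,(329.3,205.3))])
k=6;out=[]
for c,(u,v,w,h) in((s,(305,185,65,100)),(t,(240,185,110,100))):
    im=crop(c,u,v,w,h,4)
    for P,z,r in((B,B[2],.015),(B,B[2]-.045,.015),(B,0,.02),(C,.06,.022),(C,.06,.016)):
        q=((circ(c,P[0],P[1],z,r)-[u,v]+.5)*4-.5); cv2.polylines(im,[np.int32(np.round(q*8))],True,(0,0,255),1,16,3)
    out.append(im)
cv2.imwrite("pics/o1.png",np.hstack(out))
E
```

```text
top barrel (array([254.42402458, 268.86555099]), (17.27593231201172, 17.72333526611328), 239.0)
scene barrel face [(array([343.47054291, 201.66722679]), (9.529873847961426, 17.043720245361328), 125.5), (array([343.48317528, 201.67420006]), (8.986841201782227, 15.7146635055542), 109.0)]
(array([ 0.46264022, -0.24668038,  0.17487267]), array([-0.3, -0.1,  0.2,  0.3])) (array([ 0.57516687, -0.38132633,  0.05845253]), array([-0.3, -0.1,  0.1,  0.2]))
```

View pics/o1.png

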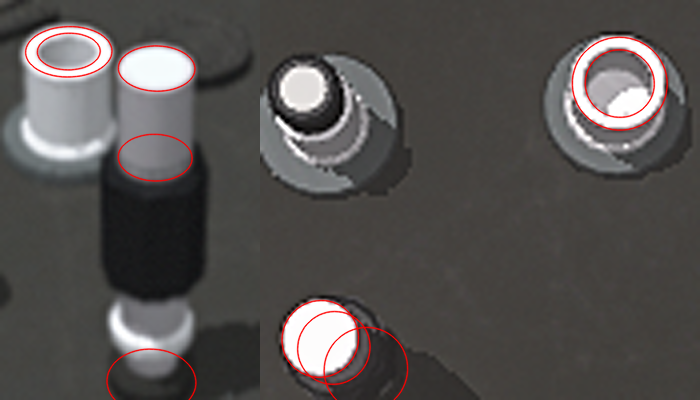

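The overlay fits. The telescope's axis is at (0.463,-0.247), its top at 0.174, within the 160–185 mm range. The wide cup is at (0.575,-0.381), and its rim comes out at 0.0585 against the true 0.060. My plan is to:

1. Grip the octagonal body with the tool horizontal.
2. Press down to close the tubes.
3. Lift, roll half a turn and insert.

```bash
cat >> h.py <<'E'
def target(az,pitch=0,flip=False):
    # tool z horizontal along azimuth az; tool x up (or down if flip)
    d=np.array([np.cos(az),np.sin(az),0]); x=np.array([0,0,-1. if flip else 1.]); return R.from_matrix(np.c_[x,np.cross(d,x),d])
def delta(pos,rot=None,tag=""):
    s=telemetry.sense(); Rt=R.from_rotvec(s["ee_rot"])
    print(tag,"t",round(s["clock"],2),"tcp",np.round(s["tcp_pos"],4),"q",np.round(s["q"],2),"F",np.round(s["contact_force"],1),"open",round(s["opening"],3))
    print(" d_tool",np.round(Rt.inv().apply(np.array(pos)-s["tcp_pos"]),4))
    if rot is not None: print(" rot_tool",np.round((Rt.inv()*rot).as_rotvec(),4))
E
python3 - <<'E'
from h import *
delta((.33,-.35,.26),target(.6))
E
```

```text
t 0.3 tcp [ 0.1921 -0.5419  0.2421] q [ 1.19  0.71 -0.03  1.48  0.02  0.95 -0.08] F [-0.3  0.   0.6] open 1.001
 d_tool [ 0.1941 -0.1348 -0.0178]
 rot_tool [ 0.2032  1.5612 -0.2038]
```

Careful with the scale: shifts go in shares of 0.5 m and turns go in shares of pi rad. That gives: 0.04 m / 0.5 = 0.08, 0.034 m / 0.5 = 0.068.

```bash
python3 inch.py '1 0.08 -0.054 -0.008 0 0 0 | 1 0.08 -0.054 -0.008 0 0 0 | 1 0.08 -0.054 -0.008 0 0 0 | 1 0.08 -0.054 -0.008 0 0 0 | 1 0.068 -0.054 -0.004 0 0 0'
python3 inch.py '1 0 0 0 0.0064 0.0497 -0.0064 | 1 0 0 0 0.0064 0.0497 -0.0064 | 1 0 0 0 0.0064 0.0497 -0.0064 | 1 0 0 0 0.0064 0.0497 -0.0064 | 1 0 0 0 0.0064 0.0497 -0.0064'
python3 -c "
from h import *
delta((.33,-.35,.26),target(.6))"
```

```text
clock: 0.92
tcp_pos: [0.3309, -0.3484, 0.2605]
ee_rot: [3.096, 0.534, 0.001]
contact_force: [0.1, -0.4, 0.4]
opening: 1.0
grasp_force: 0.0
clock: 1.55
tcp_pos: [0.3297, -0.3498, 0.2601]
ee_rot: [-2.663, -0.598, -1.043]
contact_force: [0.9, -1.8, -1.5]
opening: 0.997
grasp_force: 0.0
 t 1.55 tcp [ 0.3297 -0.3498  0.2601] q [ 1.55  0.73 -0.66  1.9  -0.56  0.68  0.35] F [ 0.9 -1.8 -1.5] open 0.997
 d_tool [0.0001 0.0003 0.0002]
 rot_tool [ 0.1067  0.806  -0.1063]
```

Scaled: 0.161 rad / 3.1416 = 0.0512.

```bash
python3 inch.py '1 0 0 0 0.0064 0.0512 -0.0067 | 1 0 0 0 0.0064 0.0512 -0.0067 | 1 0 0 0 0.0064 0.0512 -0.0067 | 1 0 0 0 0.0064 0.0512 -0.0067 | 1 0 0 0 0.0064 0.0512 -0.0067 | 1 0 0 0 0 0 0'
python3 -c "
from h import *
delta((.33,-.35,.26),target(.6))"
```

```text
clock: 2.3
tcp_pos: [0.3297, -0.3496, 0.2574]
ee_rot: [-1.887, -0.57, -1.877]
contact_force: [0.6, -0.3, 0.4]
opening: 1.005
grasp_force: 0.0
 t 2.3 tcp [ 0.3297 -0.3496  0.2574] q [ 1.84  1.33 -1.02  1.82 -0.69  0.89  0.78] F [ 0.6 -0.3  0.4] open 1.005
 d_tool [0.0026 0.0005 0.    ]
 rot_tool [ 0.0073  0.0032 -0.0058]
```

Scaled: -0.035 m / 0.5 = -0.07, -0.02 m / 0.5 = -0.04, 0.007 rad / 3.1416 = 0.0022.

```bash
python3 inch.py '1 -0.07 0 0.02 0 0 0 | 1 -0.07 0 0.02 0 0 0 | 1 -0.07 0 0.02 0 0 0 | 1 -0.04 0 0.02 0 0 0 | 1 -0.04 0 0.02 0.0022 0.001 -0.0019 | 1 0 0 0 0 0 0'
python3 - <<'E'
from h import *
d=np.array([np.cos(.6),np.sin(.6),0]);
delta(np.array([.463,-.247,.111])-.08*d,target(.6))
s=cam("scene");t=cam("top"); cv2.imwrite("pics/p1.png",np.vstack([crop(s,230,110,350,220,1.7)[:,:],crop(t,180,150,350,220,1.7)])[:,:595][:600] if 0 else np.vstack([crop(s,230,130,400,200,1.5),crop(t,180,170,400,200,1.5)]))
E
```

```text
clock: 3.05
tcp_pos: [0.3708, -0.3217, 0.1144]
ee_rot: [-1.885, -0.591, -1.875]
contact_force: [-0.4, -0.4, 0.3]
opening: 1.003
grasp_force: 0.0
 t 3.05 tcp [ 0.3708 -0.3217  0.1144] q [ 1.74  1.6  -0.95  1.76 -0.6   0.78  0.94] F [-0.4 -0.4  0.3] open 1.003
 d_tool [-0.0031 -0.0095  0.0383]
 rot_tool [-0.0025  0.007   0.0051]
```

View pics/p1.png

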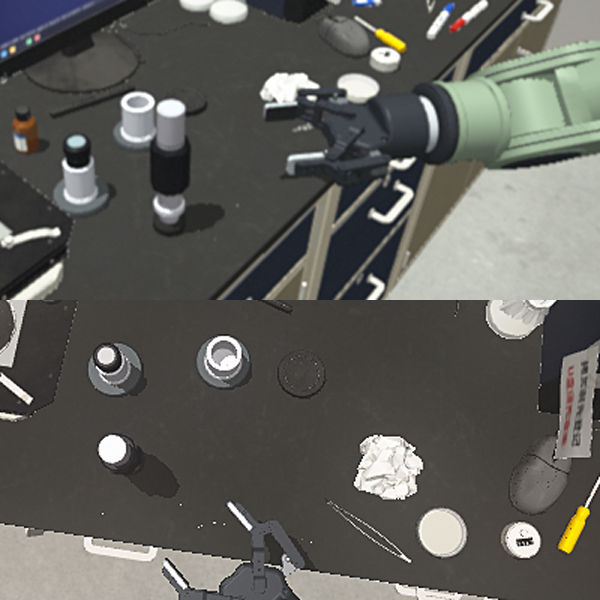

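The view shows the open gripper level and square in front of the telescope, with the wrist out beyond the table edge, so it has room. Advancing.

Scaled: 0.03 m / 0.5 = 0.06, 0.021 m / 0.5 = 0.042, 0.007 rad / 3.1416 = 0.0022.

```bash
python3 inch.py '1 -0.006 -0.019 0.04 0 0.0022 0.0016 | 1 0 0 0.06 0 0 0 | 1 0 0 0.06 0 0 0 | 1 0 0 0.05 0 0 0 | 1 0 0 0.042 0 0 0 | 1 0 0 0 0 0 0'
python3 - <<'E'
from h import *
d=np.array([np.cos(.6),np.sin(.6),0]);
delta(np.array([.463,-.247,.111])+.008*d,target(.6))
E
```

```text
clock: 3.9
tcp_pos: [0.4693, -0.2423, 0.1125]
ee_rot: [-1.874, -0.583, -1.881]
contact_force: [-0.4, -0.6, 0.7]
opening: 1.002
grasp_force: 0.0
 t 3.9 tcp [ 0.4693 -0.2423  0.1125] q [ 1.59  1.72 -1.12  1.88 -0.72  0.43  1.06] F [-0.4 -0.6  0.7] open 1.002
 d_tool [-0.0015  0.0003  0.0002]
 rot_tool [-0.0026 -0.0032  0.0007]
```

Scaled: -0.004 m / 0.5 = -0.008.

```bash
python3 inch.py '0 0 0 0 0 0 0 | 0 0 0 0 0 0 0 | 0 0 0 0 0 0 0 | 0 0 0 0 0 0 0 | 0 0 0 0 0 0 0 | 0 0 0 0 0 0 0 | 0 0 0 0 0 0 0 | 0 0 0 0 0 0 0'; python3 inch.py '0 -0.008 0 0 0 0 0 | 0 -0.008 0 0 0 0 0 | 0 -0.008 0 0 0 0 0 | 0 0 0 0 0 0 0'
python3 -c "
from h import *
delta((.4696,-.2425,.071),target(.6))"
```

```text
clock: 4.9
tcp_pos: [0.469, -0.2426, 0.1113]
ee_rot: [-1.875, -0.581, -1.881]
contact_force: [-0.9, -2.0, 2.5]
opening: 0.488
grasp_force: 61.1
clock: 5.4
tcp_pos: [0.469, -0.2423, 0.0985]
ee_rot: [-1.875, -0.58, -1.88]
contact_force: [-0.4, 0.2, -1.7]
opening: 0.48
grasp_force: 61.0
 t 5.4 tcp [ 0.469  -0.2423  0.0985] q [ 1.58  1.74 -1.11  1.86 -0.71  0.45  1.07] F [-0.4  0.2 -1.7] open 0.48
 d_tool [-0.0275  0.0005  0.0004]
 rot_tool [-0.0014 -0.0029 -0.0013]
```

Scaled: -0.004 m / 0.5 = -0.008.

```bash
python3 inch.py '0 -0.008 0 0 0 0 0 | 0 -0.008 0 0 0 0 0'; python3 inch.py '0 -0.008 0 0 0 0 0 | 0 -0.008 0 0 0 0 0';  python3 inch.py '0 -0.008 0 0 0 0 0'
python3 - <<'E'
from h import *
s=cam("scene");t=cam("top"); cv2.imwrite("pics/p2.png",np.hstack([crop(s,300,180,100,120,4),crop(t,230,220,100,120,4)]))
E
```

```text
clock: 5.65
tcp_pos: [0.4691, -0.2422, 0.092]
ee_rot: [-1.872, -0.581, -1.883]
contact_force: [-0.9, 0.2, 7.6]
opening: 0.485
grasp_force: 61.0
clock: 5.9
tcp_pos: [0.4691, -0.2422, 0.084]
ee_rot: [-1.872, -0.581, -1.883]
contact_force: [-1.0, -1.3, 7.0]
opening: 0.485
grasp_force: 61.1
clock: 6.02
tcp_pos: [0.4691, -0.2422, 0.08]
ee_rot: [-1.872, -0.581, -1.883]
contact_force: [-1.1, -1.3, 8.1]
opening: 0.485
grasp_force: 61.1
```

View pics/p2.png

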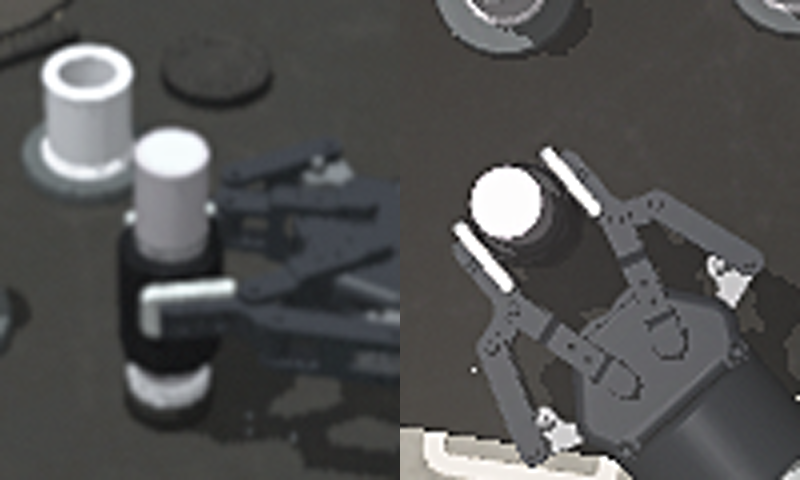

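The picture shows the thin tube closed (ring against eyecup at about (168,390)) with some of the middle tube still out. The grip is good. I'll press on until the force rises at the stop.

Scaled: -0.004 m / 0.5 = -0.008.

```bash
python3 inch.py '0 -0.008 0 0 0 0 0'|grep -E "tcp|force"; python3 inch.py '0 -0.006 0 0 0 0 0 | 0 0 0 0 0 0 0'|grep -E "tcp|force"; python3 inch.py '0 -0.003 0 0 0 0 0'|grep -E "tcp|force"
```

```text
tcp_pos: [0.4691, -0.2422, 0.0762]
contact_force: [-1.1, -1.1, 7.3]
grasp_force: 61.1
tcp_pos: [0.4691, -0.2422, 0.0727]
contact_force: [-0.7, -0.9, 4.5]
grasp_force: 61.1
tcp_pos: [0.4691, -0.2422, 0.0716]
contact_force: [-1.8, -1.3, 7.8]
grasp_force: 61.1
```

Scaled: -0.0015 m / 0.5 = -0.003.

```bash
for i in 1; do python3 inch.py '0 -0.003 0 0 0 0 0'|grep -E "tcp|t_force"; python3 inch.py '0 -0.003 0 0 0 0 0'|grep -E "tcp|t_force";python3 inch.py '0 -0.002 0 0 0 0 0 | 0 0 0 0 0 0 0'|grep -E "tcp|t_force"; done
```

```text
tcp_pos: [0.4691, -0.2421, 0.0704]
contact_force: [-1.7, -1.5, 15.9]
tcp_pos: [0.4692, -0.242, 0.0703]
contact_force: [-3.6, -2.9, 23.4]
tcp_pos: [0.4692, -0.242, 0.0702]
contact_force: [-3.9, -4.5, 24.6]
```

The stop is hard, with 24 N at TCP z = 0.0703. A closed telescope is 134 mm, so the barrel's end is 64 mm above the TCP, as planned. Lifting, then rolling.

Scaled: 0.03 m / 0.5 = 0.06, 0.02 m / 0.5 = 0.04.

```bash
python3 inch.py '0 0.02 0 0 0 0 0 | 0 0.04 0 -0.008 0 0 0 | 0 0.06 0 -0.012 0 0 0 | 0 0.06 0 -0.02 0 0 0 | 0 0.06 0 -0.02 0 0 0 | 0 0.06 0 -0.02 0 0 0 | 0 0.02 0 0 0 0 0'; python3 inch.py '0 0 0 0 0 0 -0.0477 | 0 0 0 0 0 0 -0.0477'
python3 -c "
from h import *
delta((.45,-.33,.24),target(.6,flip=True))"
```

```text
clock: 8.0
tcp_pos: [0.4353, -0.2658, 0.2281]
ee_rot: [-1.876, -0.583, -1.882]
contact_force: [-0.3, -0.3, -2.2]
opening: 0.485
grasp_force: 61.0
clock: 8.25
tcp_pos: [0.4359, -0.2652, 0.2262]
ee_rot: [-1.872, -0.91, -2.064]
contact_force: [0.4, -0.1, -2.2]
opening: 0.485
grasp_force: 61.0
 t 8.25 tcp [ 0.4359 -0.2652  0.2262] q [ 1.68  1.53 -1.25  1.98 -0.69  0.43  1.13] F [ 0.4 -0.1 -2.2] open 0.485
 d_tool [-0.0052  0.0628 -0.025 ]
 rot_tool [ 4.5000e-03 -1.3000e-03 -2.8376e+00]
```

Negative roll raises q7, so the half turn has to go the positive way (q7 to about -2.3).

Scaled: 0.172 rad / 3.1416 = 0.0547.

```bash
python3 inch.py '0 0 0 0 0 0 0.0541 | 0 0 0 0 0 0 0.0547 | 0 0 0 0 0 0 0.0547 | 0 0 0 0 0 0 0.0547 | 0 0 0 0 0 0 0.0547 | 0 0 0 0 0 0 0.0547 | 0 0 0 0 0 0 0.0547 | 0 0 0 0 0 0 0.0547 | 0 0 0 0 0 0 0.0547 | 0 0 0 0 0 0 0.0547'|grep clock; python3 inch.py '0 0 0 0 0 0 0.0541 | 0 0 0 0 0 0 0.0547 | 0 0 0 0 0 0 0.0547 | 0 0 0 0 0 0 0.0547 | 0 0 0 0 0 0 0.0547 | 0 0 0 0 0 0 0.0547 | 0 0 0 0 0 0 0.0547 | 0 0 0 0 0 0 0.0547 | 0 0 0 0 0 0 0.0547 | 0 0 0 0 0 0 0.0547'
python3 -c "
from h import *
d=np.array([np.cos(.6),np.sin(.6),0])
delta(np.array([.5748,-.381,.18])+.0079*d,target(.6,flip=True))"
```

```text
clock: 9.5
clock: 10.75
tcp_pos: [0.4358, -0.265, 0.226]
ee_rot: [-0.469, 1.517, 0.473]
contact_force: [-0.0, -0.3, -2.2]
opening: 0.485
grasp_force: 61.0
 t 10.75 tcp [ 0.4358 -0.265   0.226 ] q [ 1.4   1.23 -0.56  1.98 -1.32  1.06 -1.68] F [-0.  -0.3 -2.2] open 0.485
 d_tool [ 0.0459 -0.1744  0.0567]
 rot_tool [ 0.0018  0.0029 -0.0016]
```

Scaled: -0.035 m / 0.5 = -0.07, -0.034 m / 0.5 = -0.068, 0.003 rad / 3.1416 = 0.001.

```bash
python3 inch.py '0 0 -0.07 0.022 0 0 0 | 0 0 -0.07 0.022 0 0 0 | 0 0.02 -0.07 0.022 0 0 0 | 0 0.03 -0.07 0.022 0 0 0 | 0 0.042 -0.068 0.025 0.0006 0.001 -0.0006 | 0 0 0 0 0 0 0 | 0 0 0 0 0 0 0'
python3 - <<'E'
from h import *
d=np.array([np.cos(.6),np.sin(.6),0])
delta(np.array([.5748,-.381,.14])+.0079*d,target(.6,flip=True))
s=cam("scene");t=cam("top"); cv2.imwrite("pics/p3.png",np.hstack([crop(s,280,110,100,140,4),crop(t,290,160,100,140,4)]))
E
```

```text
clock: 11.62
tcp_pos: [0.5808, -0.3764, 0.1812]
ee_rot: [-0.474, 1.517, 0.465]
contact_force: [0.1, -0.4, -2.6]
opening: 0.489
grasp_force: 61.6
 t 11.62 tcp [ 0.5808 -0.3764  0.1812] q [ 1.19  1.37 -0.51  1.33 -1.22  1.18 -2.14] F [ 0.1 -0.4 -2.6] open 0.489
 d_tool [ 0.0412 -0.0002  0.0003]
 rot_tool [-0.0002  0.0005  0.0059]
```

View pics/p3.png

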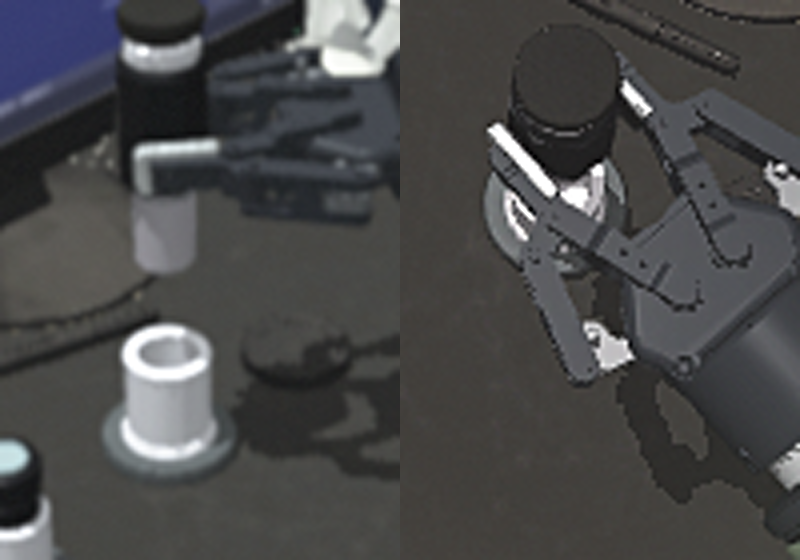

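The telescope now hangs inverted above the wide cup: barrel end at scene crop (163,255), cup rim at (167,352). I'll lower it to just over the rim and check the alignment with a model overlay.

Scaled: 0.022 m / 0.5 = 0.044, 0.021 m / 0.5 = 0.042, 0.006 rad / 3.1416 = 0.0019.

```bash
python3 inch.py '0 0.042 0 0 0 0 0.0019 | 0 0.044 0 0 0 0 0 | 0 0 0 0 0 0 0'|grep -E "tcp|rot"
python3 - <<'E'
from h import *
d=np.array([np.cos(.6),np.sin(.6),0])
delta(np.array([.5748,-.381,.14])+.0079*d,target(.6,flip=True))
st=telemetry.sense(); Rm=R.from_rotvec(st["ee_rot"]).as_matrix(); ax=Rm[:,0]; O=st["tcp_pos"]-.0079*Rm[:,2]; print("axis",ax)
out=[]
for n,(u,v,w,h) in(("scene",(290,120,65,110)),("top",(300,150,60,110))):
    c=cam(n); im=crop(c,u,v,w,h,5)
    L=[(*(O+a*ax),r) for a,r in((.064,.015),(.019,.015),(-.070,.02),(-.055,.02))]+[(.5748,-.381,.06,.022),(.5748,-.381,.06,.016)]
    for x,y,z,r in L:
        q=((circ(c,x,y,z,r)-[u,v]+.5)*5-.5); cv2.polylines(im,[np.int32(np.round(q*8))],True,(0,0,255),1,16,3)
    out.append(im)
cv2.imwrite("pics/o3.png",np.hstack(out))
E
```

```text
tcp_pos: [0.5806, -0.3768, 0.1365]
ee_rot: [-0.468, 1.52, 0.471]
 t 12.1 tcp [ 0.5806 -0.3768  0.1365] q [ 1.19  1.45 -0.5   1.28 -1.21  1.19 -2.11] F [ 0.4  0.4 -1.1] open 0.483
 d_tool [-0.0035 -0.0002  0.0008]
 rot_tool [-0.0008  0.0003 -0.0019]
axis [-8.39969025e-04  1.77540039e-03 -9.99998071e-01]
```

View pics/o3.png

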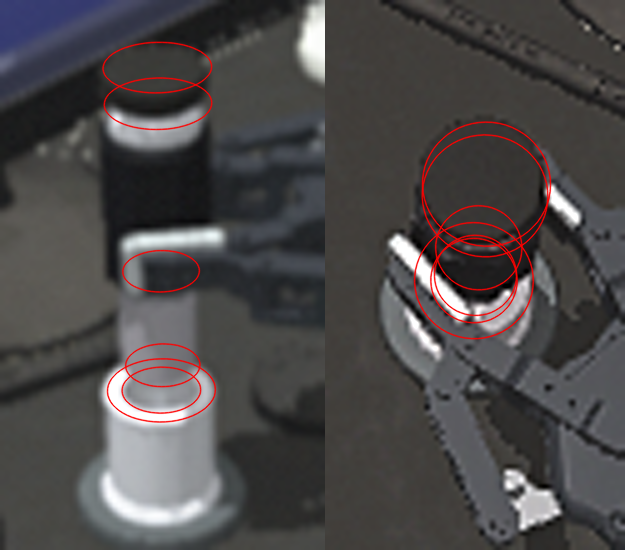

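The overlay shows telescope and cup both shifted by about the same in the scene view (camera bias), so they agree to within about 0.5 mm. I'll get their relative offset in numbers.

```bash
python3 - <<'E'
from h import *
st=telemetry.sense(); Rm=R.from_rotvec(st["ee_rot"]).as_matrix(); ax=Rm[:,0]; O=st["tcp_pos"]-.0079*Rm[:,2]
c=cam("scene"); g=cv2.GaussianBlur(cv2.cvtColor(c["image"],6),(1,3),0).astype(float)
def mid(row,u0,hw):
    u=np.arange(int(u0-hw),int(u0+hw)+1); p=np.abs(np.diff(g[row,u])); x=u[:-1]+.5
    l=x<u0; e=[]
    for m in(l,~l):
        i=np.argmax(p*m); k=slice(max(i-1,0),i+2); e.append((p[k]*x[k]).sum()/p[k].sum())
    return e
def rep(name,pts,hw):
    for P in pts:
        uv=proj(c,P)[0]; row=int(round(uv[1]))
        e=mid(row,uv[0],hw); print(name,np.round(uv,1),"edges",np.round(e,2),"w",round(e[1]-e[0],2),"res",round(np.mean(e)-uv[0],2))
rep("barrel",[O+a*ax for a in(.035,.040,.045,.050,.055)],13)
rep("cup",[(.5748,-.381,z) for z in(.03,.035,.04,.045)],16)
e=np.array([proj(c,(.5748+dx,-.381+dy,.06))[0]-proj(c,(.5748,-.381,.06))[0] for dx,dy in((.001,0),(0,.001))]);print("px per mm",e)
E
```

```text
barrel [321.7 179.3] edges [313.5  328.47] w 14.97 res -0.69
barrel [321.7 181.4] edges [313.41 328.45] w 15.04 res -0.79
barrel [321.7 183.5] edges [313.14 328.42] w 15.28 res -0.97
barrel [321.8 185.6] edges [313.33 328.45] w 15.12 res -0.9
barrel [321.8 187.6] edges [313.46 328.39] w 14.93 res -0.89
cup [322.  209.2] edges [311.21 332.44] w 21.24 res -0.18
cup [322.  207.3] edges [310.81 332.32] w 21.51 res -0.4
cup [321.9 205.3] edges [310.71 332.28] w 21.58 res -0.44
cup [321.9 203.4] edges [310.77 326.63] w 15.86 res -3.19
px per mm [[-0.43336541 -0.12890423]
 [-0.23026177  0.25651704]]
```

Relative to the cup, both cameras put the telescope about 1.2 mm too far along the tool's z axis. I'll correct that and enter gently, watching the force.

Scaled: 0.006 m / 0.5 = 0.012, 0.004 m / 0.5 = 0.008, -0.002 rad / 3.1416 = -0.0006.

```bash
python3 inch.py '0 0 0 -0.0024 0 0 -0.0006 | 0 0.012 0 0 0 0 0 | 0 0.008 0 0 0 0 0 | 0 0 0 0 0 0 0'|grep -E "tcp|t_f"; python3 inch.py '0 0.006 0 0 0 0 0'|grep -E "tcp|t_f"; python3 inch.py '0 0.004 0 0 0 0 0 | 0 0 0 0 0 0 0'|grep -E "tcp|t_f";  python3 inch.py '0 0.004 0 0 0 0 0 | 0 0 0 0 0 0 0'|grep -E "tcp|t_f"
```

```text
tcp_pos: [0.5801, -0.3778, 0.1283]
contact_force: [0.4, -0.0, -1.4]
tcp_pos: [0.5802, -0.378, 0.1259]
contact_force: [0.1, -0.6, -2.4]
tcp_pos: [0.5802, -0.3779, 0.1236]
contact_force: [-0.0, 0.2, -1.8]
tcp_pos: [0.5802, -0.3779, 0.1217]
contact_force: [-0.4, -0.7, -1.6]
```

Scaled: 0.003 m / 0.5 = 0.006.

```bash
python3 inch.py '0 0.006 0 0 0 0 0 | 0 0 0 0 0 0 0'|grep -E "tcp|t_f"; python3 inch.py '0 0.008 0 0 0 0 0 | 0 0 0 0 0 0 0'|grep -E "tcp|t_f"
python3 -c "
from h import *
d=np.array([np.cos(.6),np.sin(.6),0])
delta(np.array([.5748,-.381,.079])+.0067*d,target(.6,flip=True)); print(telemetry.sense()['torque'])"
```

```text
tcp_pos: [0.5801, -0.3779, 0.1185]
contact_force: [-0.4, -0.6, -2.5]
tcp_pos: [0.5801, -0.3779, 0.1144]
contact_force: [-0.7, 0.7, -2.1]
 t 13.88 tcp [ 0.5801 -0.3779  0.1144] q [ 1.18  1.49 -0.5   1.25 -1.2   1.2  -2.1 ] F [-0.7  0.7 -2.1] open 0.488
 d_tool [0.0354 0.0005 0.0005]
 rot_tool [-0.0007  0.0007  0.0026]
[-0.8192133   1.24873255  0.01116598]
```

The barrel is about 10 mm into the bore with no contact force. Continuing down.

Scaled: 0.004 m / 0.5 = 0.008, 0.0004 m / 0.5 = 0.0008, 0.002 rad / 3.1416 = 0.0006.

```bash
python3 inch.py '0 0.008 0.0008 0.0006 0 0 0.0006 | 0 0.008 0 0 0 0 0 | 0 0 0 0 0 0 0'|grep -E "tcp|t_f"; python3 inch.py '0 0.01 0 0 0 0 0 | 0 0.01 0 0 0 0 0'|grep -E "tcp|t_f"; python3 inch.py '0 0.01 0 0 0 0 0 | 0 0.008 0 0 0 0 0 | 0 0 0 0 0 0 0'|grep -E "tcp|t_f"
python3 -c "
from h import *
d=np.array([np.cos(.6),np.sin(.6),0])
delta(np.array([.5748,-.381,.079])+.0067*d,target(.6,flip=True))"
```

```text
tcp_pos: [0.5802, -0.3774, 0.1064]
contact_force: [0.6, 0.6, -1.6]
tcp_pos: [0.5802, -0.3775, 0.0965]
contact_force: [-0.1, 0.9, -1.6]
tcp_pos: [0.5802, -0.3774, 0.0874]
contact_force: [0.1, -0.2, -2.4]
 t 14.88 tcp [ 0.5802 -0.3774  0.0874] q [ 1.18  1.53 -0.49  1.21 -1.19  1.21 -2.09] F [ 0.1 -0.2 -2.4] open 0.482
 d_tool [0.0084 0.0001 0.0002]
 rot_tool [-0.0007  0.0008  0.0007]
```

Scaled: 0.004 m / 0.5 = 0.008, 0.0025 m / 0.5 = 0.005.

```bash
python3 inch.py '0 0.008 0 0 0 0 0 | 0 0.005 0 0 0 0 0 | 0 0 0 0 0 0 0'|grep -E "tcp|t_f"; python3 inch.py '0 0.002 0 0 0 0 0 | 0 0 0 0 0 0 0'|grep -E "tcp|t_f"; python3 inch.py '0 0.0016 0 0 0 0 0 | 0 0 0 0 0 0 0'|grep -E "tcp|t_f"
```

```text
tcp_pos: [0.5802, -0.3774, 0.0811]
contact_force: [0.5, -0.4, -1.4]
tcp_pos: [0.5803, -0.3775, 0.0803]
contact_force: [-1.4, -0.3, -1.7]
tcp_pos: [0.5803, -0.3775, 0.0795]
contact_force: [-0.0, -0.1, -2.1]
```

Scaled: 0.0008 m / 0.5 = 0.0016.

```bash
python3 inch.py '0 0.0016 0 0 0 0 0 | 0 0 0 0 0 0 0'|grep -E "tcp|t_f"; python3 inch.py '0 0.0012 0 0 0 0 0 | 0 0 0 0 0 0 0'|grep -E "tcp|t_f"
```

```text
tcp_pos: [0.5803, -0.3775, 0.0788]
contact_force: [0.4, 0.2, -2.1]
tcp_pos: [0.5804, -0.3774, 0.0787]
contact_force: [-1.7, 0.8, 5.1]
```

The body has seated on the rim, with the force stepping up 7 N at TCP z = 0.0787. Releasing and backing off.

Scaled: -0.04 m / 0.5 = -0.08, -0.03 m / 0.5 = -0.06.

```bash
python3 inch.py '0.55 0 0 0 0 0 0 | 0.6 0 0 0 0 0 0 | 0.7 0 0 0 0 0 0 | 0.9 0 0 0 0 0 0 | 1 0 0 0 0 0 0 | 1 0 0 0 0 0 0 | 1 0 0 0 0 0 0'; python3 inch.py '1 0 0 -0.02 0 0 0 | 1 0 0 -0.06 0 0 0 | 1 0 0 -0.08 0 0 0 | 1 0 0 -0.08 0 0 0 | 1 0 0 -0.06 0 0 0 | 1 0 0 0 0 0 0'
python3 - <<'E'
from h import *
out=[]
for n,(u,v,w,h) in(("scene",(290,140,65,100)),("top",(290,150,80,100))):
    c=cam(n); im=crop(c,u,v,w,h,5)
    for z,r in((.015+.134,.02),(.06,.0227)):
        q=((circ(c,.5748,-.381,z,r)-[u,v]+.5)*5-.5); cv2.polylines(im,[np.int32(np.round(q*8))],True,(0,0,255),1,16,3)
    out.append(im)
cv2.imwrite("pics/o4.png",np.hstack(out))
E
```

```text
clock: 17.12
tcp_pos: [0.5803, -0.3775, 0.0781]
ee_rot: [-0.47, 1.518, 0.469]
contact_force: [0.2, 0.3, 0.1]
opening: 1.002
grasp_force: 0.0
clock: 17.88
tcp_pos: [0.4542, -0.464, 0.0775]
ee_rot: [-0.468, 1.52, 0.466]
contact_force: [0.1, 0.7, 0.1]
opening: 1.001
grasp_force: 0.0
```

View pics/o4.png

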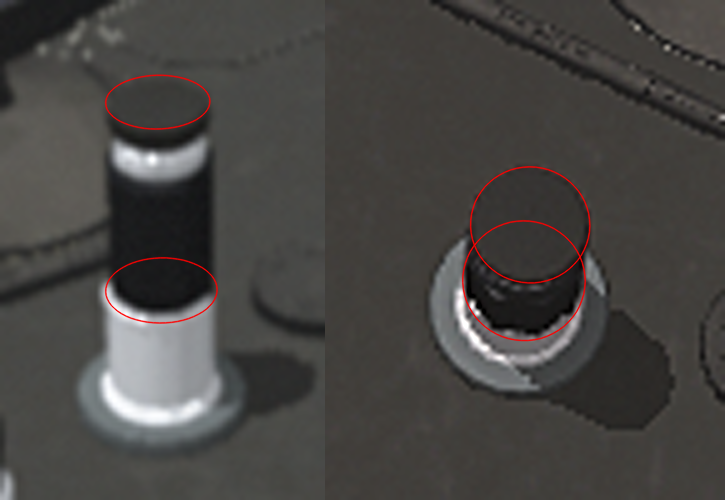

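The telescope stands upright and fully down in the wide cup. Its eyecup matches the closed-length circle, the tubes are shut, and the gripper is clear. Handing in.

```bash
python3 -c "
from cell import robot, imaging, job, telemetry
print(job.finish_job())"
```

```text
the job is handed in; nothing more can be done
None
```

The telescope's draw tubes are closed, thin eye tube first, and it stands upright, fully down in the wide cup, eyecup on top; the job was handed in at about 18 s, though the hand-in call returned no verdict.

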